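# Unstack the gift boxes and set up the display

## Task

Take the two stacks apart and set out the display: the square box goes flat inside the square tray and the hexagonal box flat inside the hexagonal tray. Press the oblong wooden block onto the studded wooden foot until it is fully home, with nothing on top of it, and only then stand the round box on the middle of that block. Tip none of these over, and leave the glass jar and the two small wire spools where they stand.

Things in the scene. Friction and masses are not known exactly. Their poses are not given: they have to be found in the camera images.
- plinth_block: Loose oblong dark-wood block, 100 (x) x 60 (y) x 40 (z) mm, 150 g. Origin at the centre of its underside, z up, x along its length. In its underside are two square sockets, 18 mm wide and 16 mm deep, at x = -28 and +28 mm, y = 0 (so a half turn about z is the same). At the start it stands on the table at the bottom of one of the two stacks, with either the round or the hexagonal box on its top.
- square_box: Loose closed square box of plain brown card with a lid, 66 x 66 x 40 mm high (lid edge 1 mm proud all round, for looks only), 70 g. Origin at the centre of its underside, z up, x and y square to its sides. At the start it stands on the table at the bottom of the other stack, with the other small box on its flat top.
- round_box: Loose closed round box of plain brown card with a lid, 54 mm diameter, 45 mm high, 50 g. Origin at the centre of its underside, z up. At the start it is on top of the block or of the square box. The bare top of the square box is a good place to park it if need be.
- hex_box: Loose closed hexagonal box of plain brown card with a lid, 52 mm across flats (60 across corners), 45 mm high, 50 g. Origin at the centre of its underside, z up; two of its flat faces are square to its x axis, the others every 60 degrees. At the start it is on top of the block or of the square box.
- stud_foot: Dark-wood foot, fixed to the table, 110 (x) x 70 (y) mm, 15 mm high, with two upright studs on its top at x = -28 and +28 mm, y = 0: 15 mm diameter, 12 mm high, the upper 6 mm tapering to 7 mm diameter. Origin at the centre of its underside, z up. The block drops over the studs with about 1.5 mm play and is fully home when its underside lies on the top of the foot (15 mm above the table).
- square_tray: Shallow square dark-wood tray with a cork floor, fixed to the table, 94 x 94 mm outside, 86 x 86 mm inside; floor 3 mm above the table, rim 8 mm above the table. Origin at the centre of its underside, x and y square to its sides.
- hex_tray: Shallow hexagonal dark-wood tray with a cork floor, fixed to the table, 72 mm across flats inside, 80 mm outside; floor 3 mm above the table, rim 8 mm above the table. Origin at the centre of its underside; two of its sides are square to its x axis.
- glass_jar: Loose bystander: small glass jar with a steel lid, 40 mm diameter, 55 mm high, standing on the table. Origin at the centre of its underside. To be left alone.
- gold_spool: Loose bystander: small upright spool of brass-coloured wire with white flanges, 36 mm diameter, 36 mm high, on the table to the robot's left (+y). Origin at the centre of its underside. To be left alone.
- silver_spool: Loose bystander: small upright spool of silvery wire with white flanges, 36 mm diameter, 36 mm high, on the table to the robot's right (-y). Origin at the centre of its underside. To be left alone.
Things that resemble listed ones, but are neither listed nor needed, are in the scene too. What is shaped like the round_box but turquoise is not meant. What is shaped like the square_tray but orange or turquoise is not meant.

How it is judged:
By the outcome, as a careful person would: the job done as asked, in the order asked, and still so for the second after the job is handed in, with the robot touching nothing.
It also fails if it takes over 134 s, if anything falls off the work surface, if the arm or the gripper's body presses on something with over 40 N, if the wrist force passes 120 N, or if a joint passes its speed limit or range.

## Robot

A 6-joint arm with a two-finger parallel gripper is mounted at the origin on the work surface. World frame = base frame: x ahead of the robot, y to its left, z up, the work surface at z = 0. Lengths are in mm, angles in rad, forces in N, time in s.
With the tool pointing down it reaches from about 275 to 750 mm from the base axis. Payload 10.2 kg.
Tool frame: the origin (TCP) lies between the finger pads; the fingertips stand 11 mm ahead of it and the grasp point (between the pads) lies 8 mm behind it; z points along the fingers, y is the line along which they close (so a half turn about z gives the same grasp; the last joint's range is limited). The gripper opens to 85 mm and grips with 20 to 120 N. Pads are 22 mm wide; open, the fingers measure 114 mm over their backs; the gripper's body (76 mm by 85 mm) begins 54 mm behind the grasp point. The pads swing forward as they close: fully open they stand 13 mm farther back than shut.
Start: joints at [-1.525, 0.313, 1.498, -0, 1.331, -0.223], TCP at [139.413, -506.157, 242.294] pointing down, gripper open.
Joint ranges: [-2.94, 2.94], [-0.97, 2.17], [0.19, 2.56], [-1.23, 4.37], [0.02, 3.11], [-2.88, 2.88]. Speed limits (rad/s): [2.39, 2.39, 3.01, 3.14, 3.14, 3.14].

## Interface

Orientations are given as a unit quaternion [w, x, y, z].
In Python, from rig import sense, eyes, finish_job gives the robot as it stands.
- The arm moves only by the shell command python3 -m jog 'ROWS' [FORCE]. ROWS is JSON, a list of rows, each a list of 7 numbers: the shift along the tool's x, y, z in m, then the turn, a rotation vector about the tool's x, y, z in rad, then the finger opening in m, from 0 to 0.0854. In form: [[dx, dy, dz, rx, ry, rz, gripper], ...]. A call has 1 to 5 rows; each row shifts and turns the commanded pose from where the row before left it, along the tool's axes as they then stand; what a row does not reach is not made up. A row lasts 1/10 s, in which the tool goes at most 50 mm and 8.59 degrees, less where a joint would pass 70% of its speed; a pose out of reach is approached as far as the arm can. A call is refused whole if a number of a shift passes 0.05 or a number of a turn 0.15, either way. A call with a gripper value outside its range is refused whole. The fingers move at their own pace and stop on an object; FORCE is the grip in N (left out, the last holds). Time passes only in rows, so rows that do not move let the fingers close. It gives the time, the measured TCP pose, the force, the opening and the grip force at its end, in the units of the state.
- sense(): the state, without advancing time (a new reading comes with each control period).
- eyes.capture(name): name is "scene" or "top"; returns the picture (420x560x3 uint8, red, green, blue); there is no depth.
- eyes.calibration(name): a dict with "fx", "fy", "cx", "cy" (pixels), "cam_to_world" (4x4, takes a point from camera to world coordinates). Camera axes: x right, y down, z forward; pixel columns grow to the right and rows downward; lengths in mm; the calibration is good to about 2 mm. A picture is of the moment at which its call begins. calibration takes no time and is no camera call.
- finish_job(): hands the job in; it is judged then, once.
The state is a dict: "time_s": time; "joints": joint angles; "dq": joint speeds; "tau": joint torques, N m; "eef_pos": TCP position; "ee_rot": TCP orientation; "force": force on the tool from outside, world axes, zero at the start; "wrist_torque": the same for the moment, N m; "grip_width": opening from 0.0 (shut) to 1.0 (fully open); "grip_force": force on a finger pad.
Only numpy, scipy, OpenCV 4.12 (cv2) and the standard library are available. Lean on these libraries where they do the work, as an engineer would, in place of code of your own. Each camera call takes 0.05 s, during which the arm holds its last target. There are 200 camera calls.

## Working session

There is one attempt and no reset: what is moved stays moved. The work goes in short steps, Python scripts to look and compute and a shell command to move; the robot and the scene stay as the last step left them, time stands still between calls to the robot, and variables do not carry over. Pictures are saved under pics/ and viewed, at most 14 in all, crops included, and the job is handed in when it is done.

```bash
ls && mkdir -p pics
python3 - <<'E'
from rig import sense, eyes
import cv2,numpy as np
for n in("scene","top"):
    im=eyes.capture(n); cv2.imwrite(f"pics/{n}0.png",im[:,:,::-1])
    c=eyes.calibration(n); print(n,c["fx"],c["fy"],c["cx"],c["cy"]); print(np.round(np.array(c["cam_to_world"]),3).tolist())
s=sense(); print(s)
E
```

```text
pics
scene 411.71124670432357 411.71124670432357 277.4263721358488 208.92004690299748
[[-0.23, 0.834, -0.501, 953.672], [0.973, 0.196, -0.122, 110.463], [-0.004, -0.515, -0.857, 823.413], [0.0, 0.0, 0.0, 1.0]]
top 388.20358997469526 388.20358997469526 276.84209260368044 205.195805145255
[[-0.014, -0.991, 0.134, 393.641], [-1.0, 0.014, 0.001, -5.159], [-0.003, -0.134, -0.991, 898.386], [0.0, 0.0, 0.0, 1.0]]
{'time_s': 0.1, 'joints': array([-1.52538496e+00,  3.13399125e-01,  1.49835971e+00,  4.13522887e-05,
        1.33099088e+00, -2.23403960e-01]), 'dq': array([ 0.00073775, -0.00256408, -0.00315649,  0.00035864, -0.00238454,
       -0.00046333]), 'tau': array([ 3.29462557e-03, -4.12895179e+01, -2.60141623e+01, -1.71646288e-04,
        2.94969977e-03,  2.20536336e-06]), 'eef_pos': array([ 139.42057027, -505.92888448,  241.79022373]), 'ee_rot': array([-5.74456079e-04,  9.90981374e-01,  1.33998439e-01,  7.14212929e-05]), 'force': array([ 0.30987712,  0.29219214, -0.25384134]), 'wrist_torque': array([0.03387838, 0.02025691, 0.02097199]), 'grip_force': 0.0, 'grip_width': 1.000559418712005}
```

View pics/scene0.png

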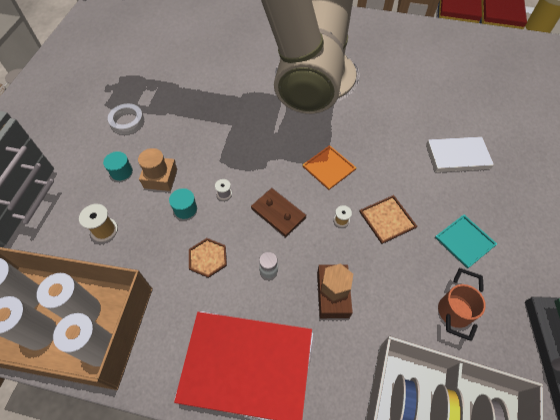

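View pics/top0.png

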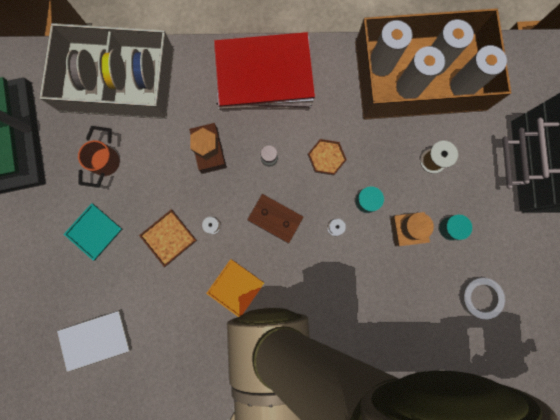

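The top view shows the cork hexagonal tray at (327,157), the cork square tray at (168,238), the foot at (275,218) and the hex box on the block at (205,145). The round box stands on the square box at (415,228), the jar is at (269,155) and the spools are at (210,225) and (337,227).

Candidates:
- **Round box:** (418,226) brown, (371,199) turquoise and (459,228) turquoise. The brown card one on the square box fits.
- **Square tray:** (168,238) cork and dark wood, (236,287) orange and (94,231) turquoise. The cork one fits.

I'll measure now and confirm in an enlarged crop.

```bash
cat > h.py <<'E'
from rig import sense, eyes
import cv2,numpy as np
from scipy.spatial.transform import Rotation as R
def ray(n,p):
    c=eyes.calibration(n);T=np.array(c["cam_to_world"])
    d=T[:3,:3]@np.array([(p[0]-c["cx"])/c["fx"],(p[1]-c["cy"])/c["fy"],1.]);return T[:3,3],d
def px(n,p,z):
    o,d=ray(n,p);return (o+d*(z-o[2])/d[2])[:2]
def rect(n,cnt,z):
    "project contour to plane z, min-area rectangle there"
    w=np.array([px(n,q,z) for q in cnt.reshape(-1,2)],np.float32)
    r=cv2.minAreaRect(w);M=cv2.moments(w.reshape(-1,1,2));
    return np.round(r[0],1),np.round(r[1],1),round(r[2],1),np.round([M['m10']/M['m00'],M['m01']/M['m00']],1)
def tcp():
    s=sense();q=s["ee_rot"];r=R.from_quat([q[1],q[2],q[3],q[0]]);return s,np.array(s["eef_pos"]),r
def go(x,y,z,yaw=None):
    "shift in tool axes (m) and turn about tool z (rad) to put tcp at x,y,z with tool y axis along yaw deg (mod 180)"
    s,p,r=tcp();d=r.inv().apply(np.array([x,y,z])-p)/1000
    ty=r.apply([0,1,0]);a=np.degrees(np.arctan2(ty[1],ty[0]))
    t=0 if yaw is None else -((yaw-a+90)%180-90)
    print("t",round(s["time_s"],1),"tcp",p.round(1),"yaw",a.round(1),"shift",d.round(4),"turn z",np.radians(t).round(3),"j6",s["joints"][5].round(2),"tilt",r.apply([0,0,1]).round(3))
E
python3 - <<'E'
from h import *
a=cv2.imread("pics/top0.png");b=cv2.imread("pics/scene0.png")
z=lambda im,x0,y0,x1,y1,k:cv2.resize(im[y0:y1,x0:x1],None,fx=k,fy=k,interpolation=cv2.INTER_CUBIC)
A=z(a,130,110,480,270,2.25);B=z(b,95,130,425,330,1.35)
o=np.zeros((600,788,3),np.uint8);o[:A.shape[0],:A.shape[1]]=A[:,:788]
h=600-A.shape[0];o[A.shape[0]:,:B.shape[1]]=B[:h]
cv2.imwrite("pics/crop.png",o)
hsv=cv2.cvtColor(a,cv2.COLOR_BGR2HSV)
for n,p in dict(hex=(205,140),block=(215,160),round=(420,222),sq=(402,235),htray=(327,157),stray=(168,238),foot=(275,228),gray=(300,200)).items():print(n,hsv[p[1],p[0]])
m=((hsv[...,1]>90)).astype(np.uint8)*255
for c in cv2.findContours(m,cv2.RETR_EXTERNAL,cv2.CHAIN_APPROX_NONE)[0]:
    if 250<cv2.contourArea(c)<4000:
        bb=cv2.boundingRect(c);print(bb,cv2.contourArea(c),[rect("top",c,zz) for zz in (8,)])
E
```

```text
hex [ 15 157 159]
block [  9 152  82]
round [ 15 159 160]
sq [ 15 156 155]
htray [ 16 151 172]
stray [ 17 148 174]
foot [  9 151  86]
gray [  5  26 118]
(206, 259, 89, 66) 2472.0 [(array([295.4,  61.5]), array([197.4, 107.4]), 44.5, array([310.7,  75.6]))]
(441, 214, 31, 26) 534.5 [(array([ 457.6, -415.9]), array([57.7, 68.6]), 7.3, array([ 457.5, -418.1]))]
(391, 212, 43, 34) 1112.0 [(array([ 456. , -315.7]), array([71.6, 94.9]), 6.3, array([ 455.9, -313.1]))]
(139, 210, 57, 57) 1621.5 [(array([442.6, 247.6]), array([93.7, 94.2]), 39.2, array([442.6, 247.7]))]
(64, 204, 58, 57) 1668.0 [(array([459.5, 420.7]), array([96.2, 95.5]), 49.6, array([459.3, 420.7]))]
(248, 194, 55, 49) 1367.0 [(array([484.1,   0.7]), array([109.5,  69.8]), 60.0, array([484.1,   0.7]))]
(358, 186, 26, 26) 490.5 [(array([ 526.3, -221.4]), array([57.9, 59. ]), 87.6, array([ 525.7, -220.9]))]
(77, 140, 42, 35) 1027.5 [(array([631.7, 416.4]), array([102.4,  73.8]), 55.8, array([633.6, 416.6]))]
(308, 139, 38, 36) 911.5 [(array([ 628.1, -122.5]), array([88.4, 79.6]), 79.4, array([ 628.2, -123. ]))]
(190, 123, 35, 49) 1146.0 [(array([653.4, 162.9]), array([110.8,  70.9]), 13.8, array([656.1, 160.9]))]
(0, 121, 17, 55) 618.5 [(array([661.6, 630.5]), array([132.4,  37.6]), 4.7, array([654.7, 633.9]))]
(101, 52, 15, 37) 254.5 [(array([850. , 405.6]), array([97.5, 27.2]), 11.6, array([849.8, 406.4]))]
(512, 4, 48, 26) 460.0 [(array([ 955.5, -659. ]), array([ 55.1, 137. ]), 23.0, array([ 961.2, -663.6]))]
(0, 0, 85, 36) 2292.0 [(array([992.1, 573.8]), array([214.4,  93.8]), 89.1, array([995.9, 591.6]))]
```

View pics/crop.png

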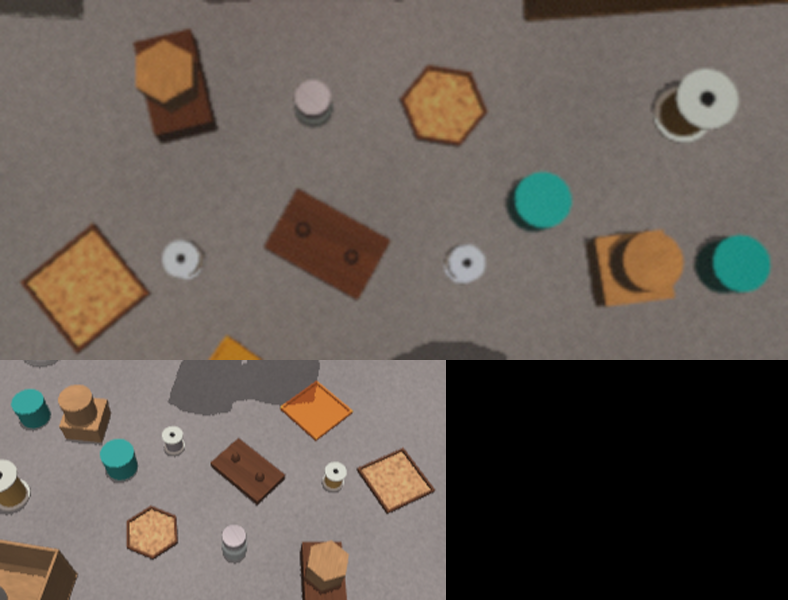

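The crop confirms it. The cork square tray has a dark rim, the brown round box is on the square box, and the hex box sits towards one end of the block. The turquoise and orange things are decoys. Next I measure the box tops, tray angles and studs.

Run:
```python
from h import *
a=cv2.imread("pics/top0.png")
hsv=cv2.cvtColor(a,cv2.COLOR_BGR2HSV)
def cn(m): return max(cv2.findContours(m.astype(np.uint8),cv2.RETR_EXTERNAL,cv2.CHAIN_APPROX_NONE)[0],key=cv2.contourArea)
def hexang(c,z):
    w=np.array([px("top",q,z) for q in cv2.convexHull(c).reshape(-1,2)]);ctr=rect("top",c,z)[3]
    t=np.radians(np.arange(0,60,.5)); wd=[sum(np.ptp(w@[np.cos(u+k*np.pi/3),np.sin(u+k*np.pi/3)]) for k in range(3))/3 for u in t]
    i=np.argmin(wd); return ctr,"flat-normal deg",np.degrees(t[i]),wd[i]
S,V=hsv[...,1]>90,hsv[...,2]
def roi(m,x0,y0,x1,y1):
    r=np.zeros_like(m);r[y0:y1,x0:x1]=m[y0:y1,x0:x1];return r
print("foot",rect("top",cn(roi(S,245,190,306,246)),15))
print("htray",hexang(cn(roi(S,305,135,350,180)),8))
print("hex",hexang(cn(roi(S&(V>135),185,120,230,175)),85))
b=roi(S,185,120,230,175)
print("block all z40",rect("top",cn(b),40))
o=[]
for (x0,y0,x1,y1) in((183,118,233,178),(386,206,438,250)):
    o.append(cv2.resize(a[y0:y1,x0:x1],(390,500),interpolation=cv2.INTER_CUBIC))
cv2.imwrite("pics/st.png",np.hstack(o))
print("sqall z40",rect("top",cn(roi(S,385,205,437,250)),40))
```

```text
foot (array([483.4,   0.6]), array([108.7,  69.3]), 60.0, array([483.4,   0.7]))
htray (array([ 628.2, -123. ]), 'flat-normal deg', np.float64(49.5), np.float64(79.3325516285605))
hex (array([645.8, 155.7]), 'flat-normal deg', np.float64(30.5), np.float64(52.36769466811116))
block all z40 (array([644.1, 156.8]), array([106.8,  68.3]), 13.8, array([646.7, 154.9]))
sqall z40 (array([ 453.8, -304.6]), array([69.1, 91.5]), 6.3, array([ 453.7, -302. ]))
```

View pics/st.png

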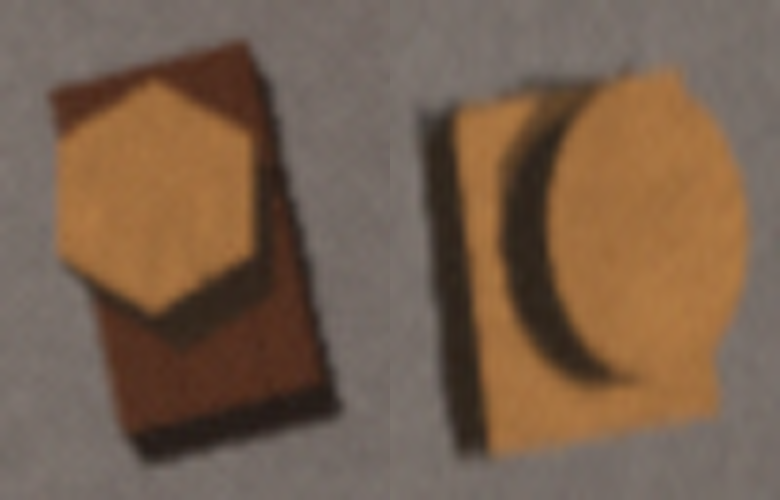

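The left crop shows the hex top with vertices up and down and flats facing ±y, on the block's far end. The right crop shows the round box near the -y edge of the square box. I start by approaching the hex box.

```bash
python3 -c "
from h import *
go(645.8,155.7,200,90.5)"; python3 -m jog '[[0,0,0,0,0,0,0.0854]]' 40
```

```text
t 0.1 tcp [ 139.4 -505.9  241.8] yaw -74.6 shift [ 0.6639 -0.5033  0.0425] turn z 0.26 j6 -0.22 tilt [-0.     0.001 -1.   ]
time_s: 0.2
eef_pos: [139.4, -506.0, 241.9]
ee_rot: [-0.0, 0.991, 0.134, 0.0]
force: [-0.1, -0.2, -0.5]
grip_width: 1.002
grip_force: 0.0
```

```bash
for i in 1 2 3 4; do python3 -m jog '[[0.033,-0.025,0,0,0,0,0.0854],[0.033,-0.025,0,0,0,0,0.0854],[0.033,-0.025,0,0,0,0,0.0854],[0.033,-0.025,0,0,0,0,0.0854],[0.033,-0.025,0,0,0,0,0.0854]]' >/dev/null; done; python3 -m jog '[[0,0,0,0,0,0.13,0.0854],[0,0,0,0,0,0.13,0.0854],[0,0,0,0,0,0,0.0854],[0,0,0,0,0,0,0.0854]]'>/dev/null; python3 -c "
from h import *
go(645.8,155.7,100,90.5)"
```

```text
t 2.6 tcp [642.9 151.1 242.2] yaw -89.3 shift [ 0.003  -0.0046  0.1422] turn z 0.003 j6 1.61 tilt [-0. -0. -1.]
```

```bash
python3 -m jog '[[0.003,-0.0046,0.03,0,0,0,0.0854],[0,0,0.04,0,0,0,0.0854],[0,0,0.04,0,0,0,0.0854],[0,0,0.04,0,0,0,0.0854],[0,0,0.032,0,0,0,0.0854]]' && python3 -m jog '[[0,0,0,0,0,0,0.0854],[0,0,0,0,0,0,0.04],[0,0,0,0,0,0,0.04],[0,0,0,0,0,0,0.04],[0,0,0,0,0,0,0.04]]' 25; python3 -m jog '[[0,0,0,0,0,0,0.04],[0,0,0,0,0,0,0.04],[0,0,0,0,0,0,0.04]]'
```

```text
time_s: 3.1
eef_pos: [645.1, 155.5, 58.1]
ee_rot: [0.0, 1.0, 0.006, -0.001]
force: [-0.8, -1.2, -0.5]
grip_width: 1.001
grip_force: 0.0
time_s: 3.6
eef_pos: [647.1, 155.8, 62.9]
ee_rot: [-0.0, 1.0, 0.005, 0.002]
force: [-0.6, -0.2, 7.4]
grip_width: 0.605
grip_force: 28.1
time_s: 3.9
eef_pos: [647.1, 155.8, 63.0]
ee_rot: [-0.0, 1.0, 0.005, 0.002]
force: [-0.7, -0.1, 6.7]
grip_width: 0.605
grip_force: 28.1
```

```bash
python3 -m jog '[[0,0,-0.025,0,0,0,0.04],[0,0,-0.035,0,0,0,0.04],[0,0,-0.03,0,0,0,0.04],[0,0,0,0,0,0,0.04],[0,0,0,0,0,0,0.04]]' && python3 -c "
from h import *
go(628.2,-123,100,109.5)
a=eyes.capture('top');cv2.imwrite('pics/t1.png',a[:,:,::-1])
cv2.imwrite('pics/t1c.png',cv2.resize(a[100:200,150:300,::-1],None,fx=5,fy=5,interpolation=cv2.INTER_CUBIC))
"
```

```text
time_s: 4.4
eef_pos: [646.0, 155.8, 151.1]
ee_rot: [-0.0, 1.0, 0.005, 0.001]
force: [-0.2, -0.3, -1.8]
grip_width: 0.608
grip_force: 27.2
t 4.4 tcp [646.  155.8 151.1] yaw -89.5 shift [-0.0204  0.2787  0.0511] turn z -0.331 j6 1.62 tilt [ 0.001  0.    -1.   ]
```

View pics/t1c.png

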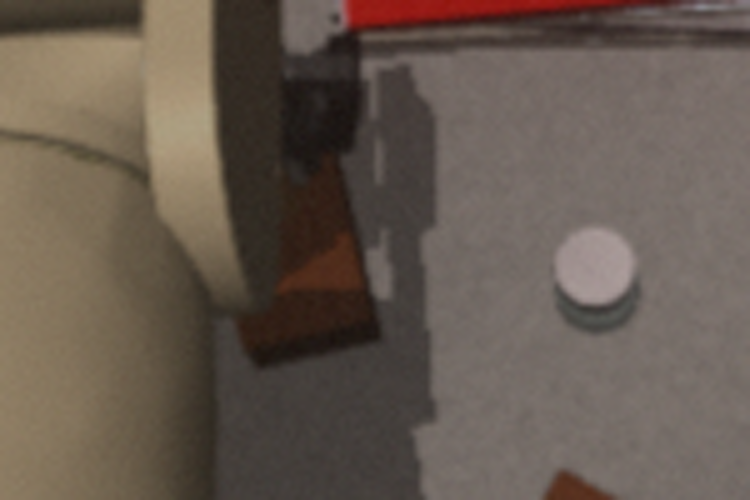

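The hand hides the hex box here, but the grip width says it's held, and the block stayed put with its near corners at about (202,173) and (226,167). I carry the hex box over to its tray.

```bash
python3 -m jog '[[-0.003,0.035,0,0,0,0,0.04],[-0.003,0.04,0,0,0,0,0.04],[-0.003,0.04,0,0,0,0,0.04],[-0.003,0.04,0,0,0,0,0.04],[-0.003,0.04,0,0,0,0,0.04]]'>/dev/null && python3 -m jog '[[-0.003,0.04,0,0,0,0,0.04],[-0.002,0.04,0,0,0,0,0.04],[0,0,0,0,0,-0.11,0.04],[0,0,0,0,0,-0.11,0.04],[0,0,0,0,0,-0.11,0.04]]' >/dev/null;  python3 -m jog '[[0,0,0.035,0,0,0,0.04],[0,0,0.035,0,0,0,0.04],[0,0,0,0,0,0,0.04],[0,0,0,0,0,0,0.04]]'; python3 -c "
from h import *
go(628.2,-123,26,109.5)"
```

```text
time_s: 5.85
eef_pos: [628.2, -119.3, 80.3]
ee_rot: [-0.0, 0.986, 0.169, -0.001]
force: [0.2, 0.3, -0.2]
grip_width: 0.603
grip_force: 27.1
t 5.8 tcp [ 628.2 -119.3   80.3] yaw -70.6 shift [-0.0012  0.0035  0.0542] turn z -0.001 j6 0.86 tilt [-0.001  0.    -1.   ]
```

```bash
python3 -m jog '[[-0.001,0.0035,0.02,0,0,0,0.04],[0,0,0.02,0,0,0,0.04],[0,0,0.01,0,0,0,0.04],[0,0,0.002,0,0,0,0.04],[0,0,0.002,0,0,0,0.04]]'; python3 -m jog '[[0,0,0.001,0,0,0,0.04],[0,0,0,0,0,0,0.04],[0,0,0,0,0,0,0.04]]'
```

```text
time_s: 6.35
eef_pos: [629.3, -123.2, 27.7]
ee_rot: [0.001, 0.986, 0.169, 0.001]
force: [0.1, -0.1, -0.4]
grip_width: 0.602
grip_force: 27.2
time_s: 6.65
eef_pos: [628.8, -123.1, 26.0]
ee_rot: [0.0, 0.986, 0.169, 0.0]
force: [-0.4, -0.3, 1.4]
grip_width: 0.605
grip_force: 27.3
```

```bash
python3 -m jog '[[0,0,0.0005,0,0,0,0.06],[0,0,0,0,0,0,0.075],[0,0,0,0,0,0,0.0854],[0,0,0,0,0,0,0.0854],[0,0,-0.02,0,0,0,0.0854]]' && python3 -m jog '[[0,0,-0.04,0,0,0,0.0854],[0,0,-0.04,0,0,0,0.0854],[0,0,-0.04,0,0,0,0.0854]]'; python3 -m jog '[[-0.01,-0.04,0,0,0,0,0.0854],[-0.01,-0.04,0,0,0,0,0.0854],[-0.01,-0.04,0,0,0,0,0.0854],[-0.01,-0.04,0,0,0,0,0.0854]]'>/dev/null
python3 - <<'E'
from h import *
go(650,150,160,14)
a=eyes.capture('top');cv2.imwrite('pics/t2.png',a[:,:,::-1])
b=eyes.capture('scene');cv2.imwrite('pics/s2.png',b[:,:,::-1])
cv2.imwrite('pics/t2c.png',np.vstack([cv2.resize(a[100:200,180:380,::-1],None,fx=3,fy=3),cv2.resize(b[210:310,180:380,::-1],None,fx=3,fy=3)]))
E
```

```text
time_s: 7.15
eef_pos: [627.1, -122.5, 42.6]
ee_rot: [-0.001, 0.986, 0.169, -0.002]
force: [0.1, -0.6, -0.5]
grip_width: 1.001
grip_force: 0.0
time_s: 7.45
eef_pos: [628.3, -123.0, 166.4]
ee_rot: [-0.0, 0.986, 0.169, -0.0]
force: [-0.3, 0.0, -0.2]
grip_width: 0.998
grip_force: 0.0
t 7.8 tcp [536.5  15.8 164.9] yaw -70.6 shift [ 0.1516 -0.0889  0.005 ] turn z -1.477 j6 1.04 tilt [ 0. -0. -1.]
```

View pics/t2c.png

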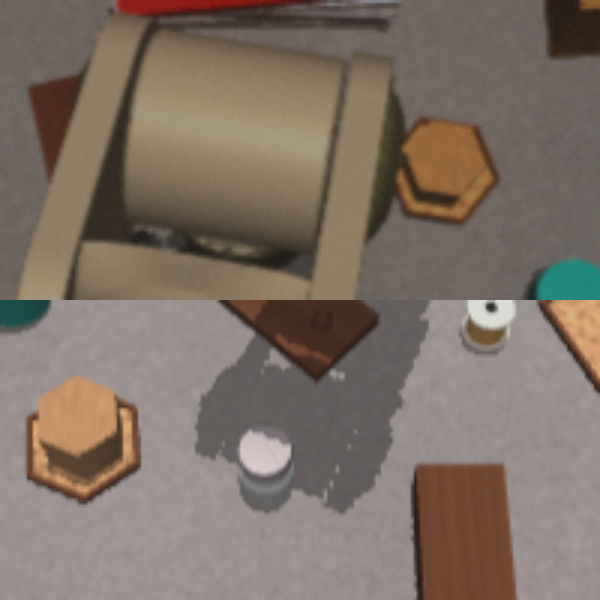

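The hex box sits flat in its tray (scene image about (207,340/3+210)), and the bare block shows in the scene view. I clear the arm and measure the block in both views.

```bash
python3 -m jog '[[0,0.04,0,0,0,0,0.0854],[0,0.04,0,0,0,0,0.0854],[0,0.04,0,0,0,0,0.0854],[0,0.04,0,0,0,0,0.0854],[0,0.04,0,0,0,0,0.0854]]'>/dev/null
python3 - <<'E'
from h import *
a=eyes.capture('top')[:,:,::-1];cv2.imwrite('pics/t3.png',a)
b=eyes.capture('scene')[:,:,::-1];cv2.imwrite('pics/s3.png',b)
b0=cv2.imread('pics/scene0.png')
def f(n,im,roi,z,vmin):
    h=cv2.cvtColor(np.ascontiguousarray(im),cv2.COLOR_BGR2HSV);m=((h[...,1]>90)&(h[...,2]>vmin)).astype(np.uint8)
    r=np.zeros_like(m);x0,y0,x1,y1=roi;r[y0:y1,x0:x1]=m[y0:y1,x0:x1]
    r=cv2.morphologyEx(r,cv2.MORPH_OPEN,np.ones((3,3),np.uint8))
    c=max(cv2.findContours(r,cv2.RETR_EXTERNAL,cv2.CHAIN_APPROX_NONE)[0],key=cv2.contourArea);print(n,roi,vmin,rect(n,c,z),len(c))
for v in(0,60,70): f('top',a,(183,118,233,178),40,v)
for v in(0,60,75): f('scene',b,(310,255,360,325),40,v)
for v in(0,70): f('scene',b0,(245,185,310,240),15,v)
h=cv2.cvtColor(np.ascontiguousarray(b),cv2.COLOR_BGR2HSV);print(h[285:325:3,335,2],h[295,312:360:3,2])
h=cv2.cvtColor(np.ascontiguousarray(a),cv2.COLOR_BGR2HSV);print(h[150:178:2,213,2],h[160,190:233:2,2])
go(645,158,160,14)
cv2.imwrite('pics/c3.png',np.hstack([cv2.resize(a[118:178,183:233],(350,420)),cv2.resize(b[255:325,310:360],(350,490))[:420]]))
E
```

```text
top (183, 118, 233, 178) 0 (array([646.6, 153.7]), array([103.7,  61.2]), 13.0, array([647. , 153.7])) 131
top (183, 118, 233, 178) 60 (array([648.5, 155.1]), array([99.5, 59.2]), 13.0, array([648.4, 155.2])) 127
top (183, 118, 233, 178) 70 (array([649.1, 155.9]), array([98.2, 58.5]), 12.5, array([649. , 155.8])) 126
scene (310, 255, 360, 325) 0 (array([653.2, 151.8]), array([107.5,  62.8]), 13.3, array([653.2, 151.8])) 160
scene (310, 255, 360, 325) 60 (array([649.2, 152.1]), array([99.7, 60.3]), 13.2, array([649.2, 152.2])) 153
scene (310, 255, 360, 325) 75 (array([648.2, 152.1]), array([97.8, 59.9]), 13.2, array([648.2, 152.1])) 152
scene (245, 185, 310, 240) 0 (array([486.8,  -2. ]), array([112.2,  72.4]), 59.9, array([486.8,  -2.1])) 113
scene (245, 185, 310, 240) 70 (array([484.7,  -2.4]), array([109.4,  69.3]), 60.0, array([484.8,  -2.4])) 108
[116 115 113 112 112 110 110 112 118 100  50  79 155 154] [153 163  71 115 118 116 118 118 114 115 115 114 118 160 159 163]
[ 74  76  79  81  80  79  80  78  60  31  49 108 110 111] [112 110 113  89  74  76  77  74  74  80  76  77  79  72  80  75  76  56
 107 114 109 109]
t 8.6 tcp [ 604.7 -179.   164.2] yaw -70.8 shift [ 0.1486 -0.3051  0.0038] turn z -1.481 j6 0.76 tilt [ 0.001 -0.001 -1.   ]
```

View pics/c3.png

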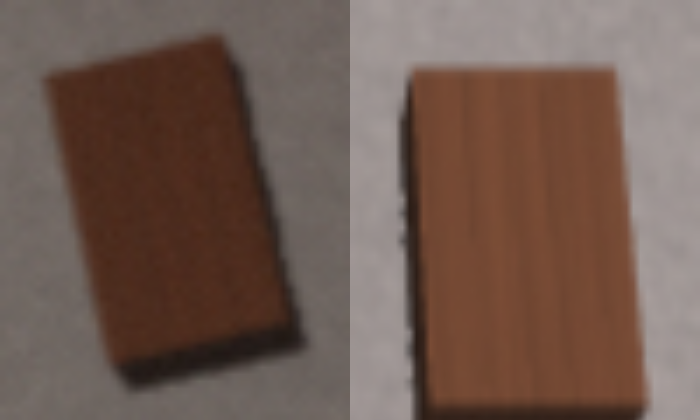

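The crops show the block's clean top face in both views. Block centre is about (648.8,153.7) at 13.1° and the foot is about (484.2,-0.9) at 60°. The relative offset agrees between cameras to 1 mm. As a calibration check I compare the hex box, whose position the gripper knows, with both cameras.

Run:
```python
from h import *
for n,f,roi in(("top","t2",(310,135,350,180)),("scene","s2",(185,230,230,280))):
    im=cv2.imread(f"pics/{f}.png");x0,y0,x1,y1=roi
    h=cv2.cvtColor(im,cv2.COLOR_BGR2HSV);x0,y0,x1,y1=roi
    g=cv2.GaussianBlur(h[...,2],(3,3),0)
    print(n,h[(y0+y1)//2,x0:x1:3].tolist()); print(h[y0:y1:3,(x0+x1)//2,2])
go(648.8,153.7,160,103.1)
```

```text
top [[24, 95, 51], [15, 149, 132], [15, 113, 54], [15, 157, 151], [14, 156, 160], [14, 157, 149], [15, 158, 155], [15, 158, 144], [15, 157, 148], [14, 154, 146], [14, 154, 142], [17, 144, 108], [10, 56, 105], [12, 35, 109]]
[119 115 127 152 152 154 149 148 149 151  70  82 151  72 113]
scene [[5, 19, 151], [9, 47, 141], [15, 117, 215], [14, 122, 195], [14, 122, 205], [14, 122, 197], [14, 122, 196], [15, 122, 195], [15, 123, 197], [14, 123, 201], [14, 121, 156], [14, 111, 76], [14, 123, 206], [10, 139, 117], [5, 18, 158]]
[157 154 188 199 199 196 194 196 197 193 155  84  85 119 191 124 132]
t 8.6 tcp [ 604.7 -179.   164.2] yaw -70.8 shift [ 0.1508 -0.2998  0.0038] turn z 0.106 j6 0.76 tilt [ 0.001 -0.001 -1.   ]
```

```bash
python3 -m jog '[[0.026,-0.042,0,0,0,0,0.0854],[0.026,-0.042,0,0,0,0,0.0854],[0.026,-0.042,0,0,0,0,0.0854],[0.026,-0.042,0,0,0,0,0.0854],[0.026,-0.042,0,0,0,0,0.0854]]'>/dev/null; python3 -m jog '[[0.019,-0.042,0,0,0,0,0.0854],[0,-0.04,0,0,0,0,0.0854],[0,0,0,0,0,0.107,0.0854],[0,0,0,0,0,0,0.0854],[0,0,0,0,0,0,0.0854]]'>/dev/null; python3 -c "
from h import *
go(648.8,153.7,22,103.1)"
```

```text
t 9.6 tcp [647.7 150.4 164.8] yaw -76.6 shift [ 0.0018 -0.003   0.1428] turn z 0.005 j6 1.39 tilt [ 0. -0. -1.]
```

Skipping the finer calibration check: the averages are good enough. Descending on the block.

```bash
python3 -m jog '[[0.002,-0.003,0.04,0,0,0.005,0.0854],[0,0,0.04,0,0,0,0.0854],[0,0,0.03,0,0,0,0.0854],[0,0,0.02,0,0,0,0.0854],[0,0,0.01,0,0,0,0.0854]]'>/dev/null; python3 -m jog '[[0,0,0.001,0,0,0,0.0854],[0,0,0,0,0,0,0.0854],[0,0,0,0,0,0,0.0854]]'; python3 -m jog '[[0,0,0,0,0,0,0.045],[0,0,0,0,0,0,0.045],[0,0,0,0,0,0,0.045],[0,0,0,0,0,0,0.045],[0,0,0,0,0,0,0.045]]' 30; python3 -m jog '[[0,0,-0.002,0,0,0,0.045],[0,0,-0.008,0,0,0,0.045],[0,0,-0.02,0,0,0,0.045],[0,0,-0.02,0,0,0,0.045],[0,0,0,0,0,0,0.045]]';python3 -m jog '[[0,0,-0.02,0,0,0,0.045],[0,0,-0.02,0,0,0,0.045],[0,0,0,0,0,0,0.045],[0,0,0,0,0,0,0.045]]'; python3 -c "
from h import *
go(484.3,-0.9,100,150)"
```

```text
time_s: 10.35
eef_pos: [649.6, 154.1, 25.2]
ee_rot: [0.0, 0.994, 0.113, 0.001]
force: [-0.3, -0.1, -0.3]
grip_width: 1.005
grip_force: 0.0
time_s: 10.85
eef_pos: [649.2, 154.2, 24.7]
ee_rot: [0.0, 0.994, 0.113, 0.001]
force: [-1.6, -1.6, 5.6]
grip_width: 0.693
grip_force: 33.9
time_s: 11.35
eef_pos: [650.1, 154.5, 76.8]
ee_rot: [0.0, 0.994, 0.113, 0.003]
force: [0.7, 0.2, -2.4]
grip_width: 0.697
grip_force: 33.2
time_s: 11.75
eef_pos: [648.4, 154.3, 112.5]
ee_rot: [-0.0, 0.994, 0.113, -0.001]
force: [-0.5, -0.2, -1.8]
grip_width: 0.694
grip_force: 33.5
t 11.8 tcp [648.4 154.3 112.5] yaw -77.0 shift [-0.1948  0.1143  0.0127] turn z -0.82 j6 1.4 tilt [-0.001 -0.    -1.   ]
```

```bash
python3 -m jog '[[-0.02,0.012,0,0,0,0,0.045],[-0.035,0.02,0,0,0,0,0.045],[-0.035,0.02,0,0,0,0,0.045],[-0.035,0.02,0,0,0,0,0.045],[-0.035,0.02,0,0,0,0,0.045]]'>/dev/null; python3 -m jog '[[-0.02,0.012,0,0,0,0,0.045],[-0.015,0.01,0,0,0,-0.1,0.045],[0,0,0,0,0,-0.12,0.045],[0,0,0,0,0,-0.12,0.045],[0,0,0,0,0,-0.12,0.045]]'>/dev/null; python3 -m jog '[[0,0,0.01,0,0,-0.12,0.045],[0,0,0.01,0,0,-0.12,0.045],[0,0,0.015,0,0,-0.12,0.045],[0,0,0,0,0,0,0.045],[0,0,0,0,0,0,0.045]]'; python3 -c "
from h import *
go(484.5,-0.5,60,150)"
```

```text
time_s: 13.25
eef_pos: [484.0, -0.5, 78.2]
ee_rot: [-0.001, 0.867, 0.498, -0.001]
force: [0.0, 0.6, -1.5]
grip_width: 0.695
grip_force: 33.3
t 13.2 tcp [484.   -0.5  78.2] yaw -30.2 shift [0.0003 0.0004 0.0182] turn z -0.004 j6 0.28 tilt [-0.002  0.    -1.   ]
```

```bash
python3 -m jog '[[0,0.0004,0.01,0,0,-0.004,0.045],[0,0,0.01,0,0,0,0.045],[0,0,0.002,0,0,0,0.045],[0,0,0,0,0,0,0.045]]'; for i in 1 2 3; do python3 -m jog '[[0,0,0.002,0,0,0,0.045],[0,0,0.001,0,0,0,0.045],[0,0,0,0,0,0,0.045]]' | grep -E "eef_pos|force"; done
```

```text
time_s: 13.65
eef_pos: [484.5, -0.8, 56.3]
ee_rot: [-0.0, 0.865, 0.501, -0.0]
force: [0.3, 1.1, -2.5]
grip_width: 0.693
grip_force: 33.4
eef_pos: [484.8, -0.9, 53.8]
force: [-0.6, 0.9, -2.0]
grip_force: 33.4
eef_pos: [484.7, -0.8, 50.7]
force: [-0.5, -0.8, -2.5]
grip_force: 33.4
eef_pos: [484.7, -0.8, 47.6]
force: [-0.5, 0.5, -2.3]
grip_force: 33.4
```

No contact at 47.6, so the studs are entering the sockets. Continuing to about 39.7.

```bash
for i in 1 2 3; do python3 -m jog '[[0,0,0.002,0,0,0,0.045],[0,0,0.001,0,0,0,0.045],[0,0,0,0,0,0,0.045]]' | grep -E "eef_pos|force"; done
```

```text
eef_pos: [484.7, -0.8, 44.6]
force: [-0.0, 0.2, -1.0]
grip_force: 33.4
eef_pos: [484.7, -0.8, 41.6]
force: [0.4, 0.1, -2.0]
grip_force: 33.4
eef_pos: [484.9, -0.9, 39.6]
force: [-4.8, 0.6, 10.8]
grip_force: 34.9
```

```bash
python3 -m jog '[[0,0,0.001,0,0,0,0.045],[0,0,0.001,0,0,0,0.045],[0,0,0,0,0,0,0.045]]' | grep -E "eef_pos|force"; python3 -m jog '[[0,0,-0.0015,0,0,0,0.07],[0,0,0,0,0,0,0.0854],[0,0,0,0,0,0,0.0854],[0,0,-0.02,0,0,0,0.0854],[0,0,-0.04,0,0,0,0.0854]]'; python3 -m jog '[[0,0,-0.04,0,0,0,0.0854],[0,0,-0.04,0,0,0,0.0854],[0,0.03,0,0,0,0,0.0854],[0,0.04,0,0,0,0,0.0854],[0,0.04,0,0,0,0,0.0854]]'>/dev/null;  python3 - <<'E'
from h import *
a=eyes.capture('top')[:,:,::-1];cv2.imwrite('pics/t4.png',a)
b=eyes.capture('scene')[:,:,::-1];cv2.imwrite('pics/s4.png',b)
cv2.imwrite('pics/c4.png',np.hstack([cv2.resize(b[170:250,235:325],(450,400)),cv2.resize(b[130:210,130:200],(350,400))]))
b0=cv2.imread('pics/scene0.png');a0=cv2.imread('pics/top0.png')
h=cv2.cvtColor(b0,cv2.COLOR_BGR2HSV);m=((h[...,1]>90)&(h[...,2]>100)).astype(np.uint8);r=np.zeros_like(m);r[140:195,130:185]=m[140:195,130:185]
for n,im,p in(("scene",b0,(152,163)),):print(h[140:195:3,152,2],h[160,130:185:3,2])
go(455,-300,200,96)
E
```

```text
eef_pos: [485.0, -0.9, 39.5]
force: [-15.3, 0.9, 37.2]
grip_force: 38.2
time_s: 16.25
eef_pos: [483.3, -0.6, 96.7]
ee_rot: [-0.002, 0.865, 0.501, -0.002]
force: [1.1, -0.6, 1.0]
grip_width: 0.997
grip_force: 0.0
[147 146 146 194 201 194 187 188 186 139  84  84  86 114  90  90  92 127
 149] [144 142 148 195 192 187 189 188 184 184 187  72 193 188 187 136 148 149
 145]
t 16.9 tcp [582.6 -57.8 176.9] yaw -29.9 shift [-0.2736  0.0102 -0.023 ] turn z 0.944 j6 0.22 tilt [ 0. -0. -1.]
```

View pics/c4.png

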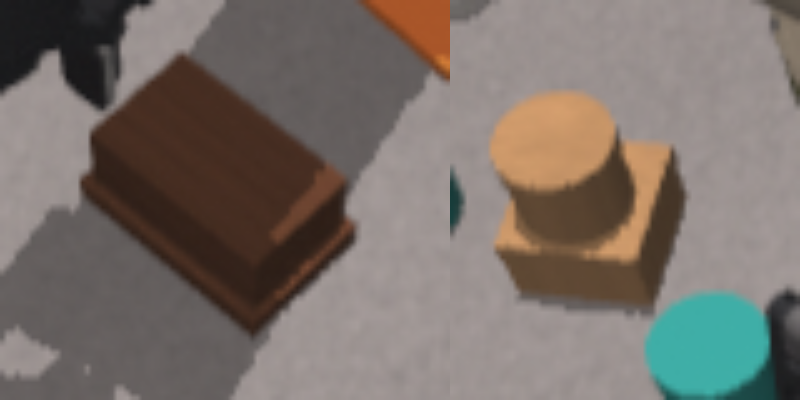

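The block is flush on the foot, and the round box is upright on the square box with its top centre at about (151,158) in the scene. Square top corners in the scene are about (139.4,179.6), (168,182.4) and (174.4,159.6).

Run:
```python
from h import *
P=lambda n,p,z=40:px(n,p,z).round(1)
for n,f,seed,v in(("scene","scene0",(152,158),165),):
    im=cv2.imread(f"pics/{f}.png");h=cv2.cvtColor(im,cv2.COLOR_BGR2HSV)
    m=((h[...,2]>v)&(h[...,1]>90)).astype(np.uint8)
    m[170:]=0;m[:,166:]=0
    c=max(cv2.findContours(m,cv2.RETR_EXTERNAL,cv2.CHAIN_APPROX_NONE)[0],key=cv2.contourArea)
    w=np.array([px(n,q,85) for q in c.reshape(-1,2)],np.float32);print(cv2.minEnclosingCircle(w),cv2.fitEllipse(w),cv2.boundingRect(c))
# top view: right arc of round + left edge; circle extents in columns/rows from enlarged crop
print("round top", P("top",(386+(650-390)/7.5,206+228/11.36),85))
t=[P("top",q) for q in((399.07,246.3),(394.7,215.2),(425.3,212.3),(429.7,242.5))]
print("sq top",t,np.mean(t,0))
s=[P("scene",q) for q in((139.4,179.6),(168,182.4),(174.4,159.6))];print("sq scene",s,(s[0]+s[2])/2)
for q in(t,s):
    print([np.degrees(np.arctan2(*(q[i+1]-q[i])[::-1])).round(1) for i in range(len(q)-1)],[np.linalg.norm(q[i+1]-q[i]).round(1) for i in range(len(q)-1)])
```

```text
((455.7161865234375, -306.6685485839844), 27.488262176513672) ((455.2611999511719, -306.78173828125), (50.04006576538086, 53.94167709350586), 24.36762046813965) (138, 149, 25, 18)
round top [ 454.9 -305.1]
sq top [array([ 414.4, -271.4]), array([ 483.3, -265.6]), array([ 488.8, -333.9]), array([ 421.8, -339.2])] [ 452.075 -302.525]
sq scene [array([ 491.8, -331.2]), array([ 484.1, -263.6]), array([ 418.1, -272.7])] [ 454.95 -301.95]
[np.float64(4.8), np.float64(-85.4), np.float64(-175.5)] [np.float64(69.1), np.float64(68.5), np.float64(67.2)]
[np.float64(96.5), np.float64(-172.1)] [np.float64(68.0), np.float64(66.6)]
```

```bash
python3 -m jog '[[-0.04,0,0,0,0,0,0.0854],[-0.04,0.002,0,0,0,0,0.0854],[-0.04,0.002,0,0,0,0,0.0854],[-0.04,0.002,0,0,0,0,0.0854],[-0.04,0.002,0,0,0,0,0.0854]]'>/dev/null; python3 -m jog '[[-0.04,0.002,0,0,0,0,0.0854],[-0.034,0,0,0,0,-0.12,0.0854],[0,0,0,0,0,-0.13,0.0854],[0,0,0,0,0,-0.13,0.0854],[0,0,0,0,0,-0.13,0.0854]]'>/dev/null; python3 -m jog '[[0,0,0.02,0,0,-0.12,0.0854],[0,0,0.02,0,0,0,0.0854],[0,0,0,0,0,0,0.0854]]' >/dev/null; python3 -c "
from h import *
go(455,-305.5,62,6)"
```

```text
t 18.1 tcp [ 451.6 -296.9  135.9] yaw 6.3 shift [-0.0093  0.0026  0.0739] turn z 0.005 j6 -0.91 tilt [-0.004  0.004 -1.   ]
```

```bash
python3 -m jog '[[-0.009,0.0025,0,0,0,0,0.0854],[0,0,0.03,0,0,0,0.0854],[0,0,0.03,0,0,0,0.0854],[0,0,0.013,0,0,0,0.0854],[0,0,0,0,0,0,0.0854]]'; python3 -m jog '[[0,0,0,0,0,0,0.0854],[0,0,0,0,0,0,0.045],[0,0,0,0,0,0,0.045],[0,0,0,0,0,0,0.045],[0,0,0,0,0,0,0.045]]' 22;  python3 -m jog '[[0,0,-0.005,0,0,0,0.045],[0,0,-0.02,0,0,0,0.045],[0,0,-0.03,0,0,0,0.045],[0,0,-0.03,0,0,0,0.045],[0,0,-0.02,0,0,0,0.045]]'; python3 -m jog '[[0,0,0,0,0,0,0.045],[0,0,0,0,0,0,0.045]]'; python3 -c "
from h import *
go(484.5,-1,140,6)"
```

```text
time_s: 18.65
eef_pos: [456.1, -307.0, 64.7]
ee_rot: [-0.001, 0.667, 0.745, 0.0]
force: [-0.5, -0.6, 0.0]
grip_width: 0.996
grip_force: 0.0
time_s: 19.15
eef_pos: [456.6, -307.3, 66.4]
ee_rot: [0.001, 0.667, 0.745, -0.0]
force: [-1.0, 1.8, 5.6]
grip_width: 0.626
grip_force: 22.5
time_s: 19.65
eef_pos: [456.6, -307.2, 172.8]
ee_rot: [0.001, 0.667, 0.745, -0.0]
force: [0.2, 0.3, -0.6]
grip_width: 0.619
grip_force: 23.4
time_s: 19.85
eef_pos: [456.1, -306.7, 169.8]
ee_rot: [-0.0, 0.667, 0.745, 0.0]
force: [-0.2, 0.3, -0.4]
grip_width: 0.626
grip_force: 23.4
t 19.9 tcp [ 456.1 -306.7  169.8] yaw 6.3 shift [0.3007 0.0618 0.0299] turn z 0.005 j6 -0.92 tilt [-0.  0. -1.]
```

```bash
python3 -m jog '[[0.02,0.004,0,0,0,0,0.045],[0.04,0.008,0,0,0,0,0.045],[0.04,0.008,0,0,0,0,0.045],[0.04,0.008,0,0,0,0,0.045],[0.04,0.008,0,0,0,0,0.045]]'>/dev/null; python3 -m jog '[[0.04,0.008,0,0,0,0,0.045],[0.04,0.008,0,0,0,0,0.045],[0.03,0.007,0.02,0,0,0,0.045],[0.01,0.003,0.03,0,0,0,0.045],[0,0,0.01,0,0,0,0.045]]'>/dev/null; python3 -m jog '[[0,0,0,0,0,0,0.045],[0,0,0,0,0,0,0.045]]'; python3 -c "
from h import *
go(484.8,-2,81,6)
b=eyes.capture('scene')[:,:,::-1];cv2.imwrite('pics/c5.png',cv2.resize(b[100:250,200:350],(600,600)))"
```

```text
time_s: 21.05
eef_pos: [485.1, -2.6, 110.8]
ee_rot: [0.0, 0.667, 0.745, 0.0]
force: [0.9, -0.3, 0.8]
grip_width: 0.623
grip_force: 23.5
t 21.1 tcp [485.1  -2.6 110.8] yaw 6.3 shift [ 0.0006 -0.0003  0.0298] turn z 0.004 j6 -0.36 tilt [ 0. -0. -1.]
```

View pics/c5.png

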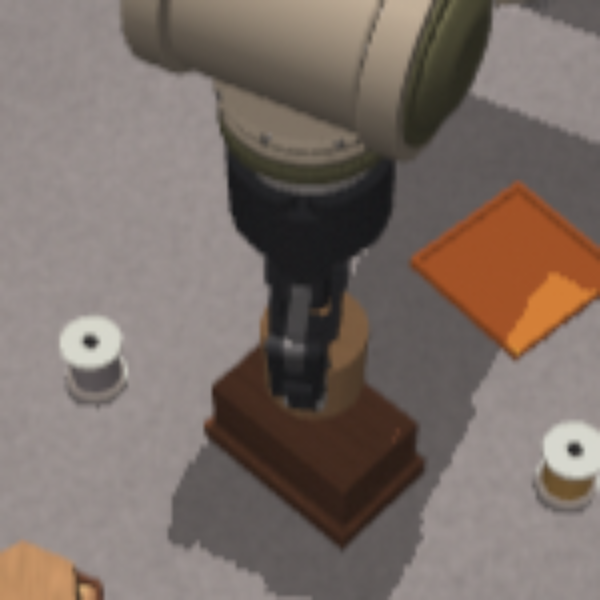

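The round box hangs over the block, upright, at about (279,188) in the scene. Lowering it.

```bash
python3 -m jog '[[0,0,0.015,0,0,0,0.045],[0,0,0.01,0,0,0,0.045],[0,0,0.002,0,0,0,0.045],[0,0,0,0,0,0,0.045]]'|grep -E "eef|force"; for i in 1 2; do python3 -m jog '[[0,0,0.0015,0,0,0,0.045],[0,0,0,0,0,0,0.045]]' |grep -E "eef|force"; done
```

```text
eef_pos: [485.0, -2.2, 83.5]
force: [0.3, 0.2, -0.8]
grip_force: 23.5
eef_pos: [485.1, -2.0, 82.1]
force: [-0.3, 0.1, -0.1]
grip_force: 23.5
eef_pos: [485.3, -2.0, 81.4]
force: [-4.1, 0.8, 10.1]
grip_force: 24.4
```

Contact. Release, rise and clear towards the square box.

```bash
python3 -m jog '[[0,0,-0.001,0,0,0,0.045],[0,0,0,0,0,0,0.06],[0,0,0,0,0,0,0.075],[0,0,0,0,0,0,0.0854],[0,0,0,0,0,0,0.0854]]'|grep -E "eef|force"; python3 -m jog '[[0,0,-0.02,0,0,0,0.0854],[0,0,-0.04,0,0,0,0.0854],[0,0,-0.04,0,0,0,0.0854],[-0.03,0,0,0,0,0,0.0854],[-0.04,-0.01,0,0,0,0,0.0854]]'>/dev/null; python3 -m jog '[[-0.04,-0.01,0,0,0,0,0.0854],[-0.04,-0.01,0,0,0,0,0.0854],[-0.04,-0.01,0,0,0,0,0.0854],[-0.04,-0.01,0,0,0,0,0.0854],[0,0,0,0,0,0,0.0854]]'>/dev/null
python3 - <<'E'
from h import *
b=eyes.capture('scene')[:,:,::-1];cv2.imwrite('pics/s6.png',b)
a=eyes.capture('top')[:,:,::-1];cv2.imwrite('pics/t6.png',a)
cv2.imwrite('pics/c6.png',np.hstack([cv2.resize(b[150:250,225:325],(400,400)),cv2.resize(a[170:270,225:325],(400,400))]))
go(453.7,-302.2,130,6)
E
```

```text
eef_pos: [485.0, -1.9, 81.2]
force: [0.7, 0.2, 0.6]
grip_force: 0.0
t 23.5 tcp [ 460.2 -236.4  181. ] yaw 6.2 shift [-0.0647 -0.0136  0.0509] turn z 0.004 j6 -0.81 tilt [-0.     0.001 -1.   ]
```

View pics/c6.png

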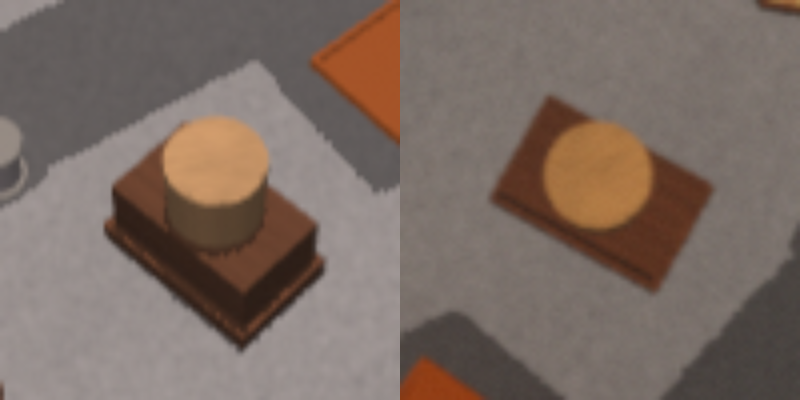

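The round box stands upright near the middle of the block, with its top centre at scene (279,190) and top (274.5,213.8). I check the centring while going for the square box.

```bash
python3 - <<'E'
from h import *
print(px("top",(274.5,213.75),100),px("scene",(279,190),100))
E
python3 -m jog '[[-0.033,-0.007,0.02,0,0,0,0.0854],[-0.0317,-0.0066,0.03,0,0,0,0.0854],[0,0,0,0,0,0,0.0854],[0,0,0,0,0,0,0.0854]]'>/dev/null
python3 - <<'E'
from h import *
b=eyes.capture('scene')[:,:,::-1];cv2.imwrite('pics/s7.png',b)
cv2.imwrite('pics/c7.png',cv2.resize(b[100:220,100:220],(600,600)))
go(453.7,-302.2,22,6)
E
```

```text
[483.51248919   0.90983911] [4.84951546e+02 2.96324618e-01]
t 23.9 tcp [ 454.6 -300.7  131.7] yaw 6.4 shift [-0.0014 -0.0011  0.1097] turn z 0.006 j6 -0.91 tilt [ 0.  0. -1.]
```

View pics/c7.png

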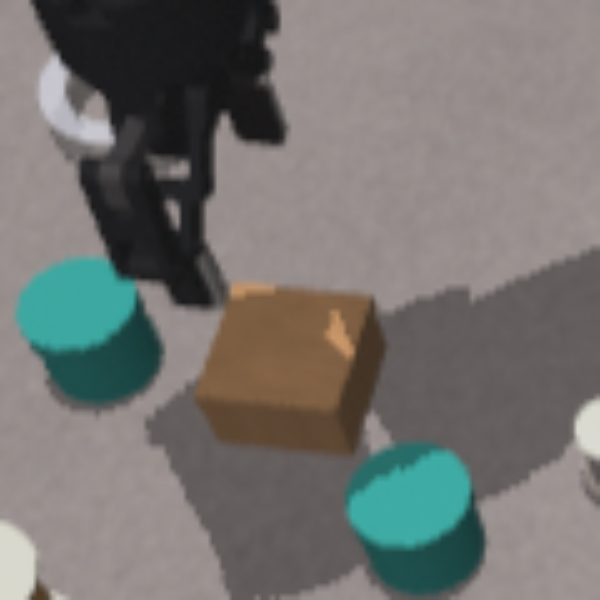

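The square box stands bare, with its top centre at about (157,170) in the scene, unmoved. The fingers are above it, so I descend and grasp.

```bash
python3 -m jog '[[-0.0014,-0.001,0.03,0,0,0.006,0.0854],[0,0,0.03,0,0,0,0.0854],[0,0,0.02,0,0,0,0.0854],[0,0,0,0,0,0,0.0854]]' | grep -E "eef|force"; python3 -m jog '[[0,0,0.01,0,0,0,0.0854],[0,0,0.01,0,0,0,0.0854],[0,0,0.006,0,0,0,0.0854],[0,0,0,0,0,0,0.0854]]'| grep -E "eef|force"; python3 -m jog '[[0,0,0,0,0,0,0.055],[0,0,0,0,0,0,0.055],[0,0,0,0,0,0,0.055],[0,0,0,0,0,0,0.055],[0,0,0,0,0,0,0.055]]' 25
```

```text
eef_pos: [453.1, -301.4, 50.2]
force: [0.2, 0.3, 0.3]
grip_force: 0.0
eef_pos: [453.1, -303.1, 24.8]
force: [-0.9, -0.1, 0.1]
grip_force: 0.0
time_s: 25.25
eef_pos: [453.5, -303.6, 25.8]
ee_rot: [0.001, 0.669, 0.743, -0.0]
force: [-1.5, 0.6, 5.6]
grip_width: 0.764
grip_force: 28.8
```

```bash
python3 -m jog '[[0,0,-0.005,0,0,0,0.055],[0,0,-0.03,0,0,0,0.055],[0,0,-0.04,0,0,0,0.055],[0,0,-0.04,0,0,0,0.055],[0,0,-0.04,0,0,0,0.055]]'>/dev/null; python3 -m jog '[[0,0,-0.03,0,0,0,0.055],[0,0,0,0,0,0,0.055],[0,0,0,0,0,0,0.055]]'; python3 -c "
from h import *
go(442.6,246.8,205,39.2)"
```

```text
time_s: 26.05
eef_pos: [453.1, -303.1, 210.1]
ee_rot: [-0.0, 0.669, 0.743, 0.0]
force: [0.1, -0.3, -1.1]
grip_width: 0.768
grip_force: 28.8
t 26.1 tcp [ 453.1 -303.1  210.1] yaw 6.0 shift [0.548  0.0467 0.0052] turn z -0.58 j6 -0.91 tilt [-0.  0. -1.]
```

```bash
python3 -m jog '[[0.02,0.002,0,0,0,0,0.055],[0.035,0.003,0,0,0,0,0.055],[0.04,0.0035,0,0,0,0,0.055],[0.04,0.0035,0,0,0,0,0.055],[0.04,0.0035,0,0,0,0,0.055]]'>/dev/null; python3 -m jog '[[0.04,0.0035,0,0,0,0,0.055],[0.04,0.0035,0,0,0,0,0.055],[0.04,0.0035,0,0,0,0,0.055],[0.04,0.0035,0,0,0,0,0.055],[0.04,0.0035,0,0,0,0,0.055]]'>/dev/null; python3 -m jog '[[0.04,0.0035,0,0,0,0,0.055],[0.04,0.0035,0,0,0,0,0.055],[0.04,0.0035,0,0,0,0,0.055],[0.035,0.003,0,0,0,0,0.055],[0.018,0.001,0,0,0,0,0.055]]'>/dev/null; python3 -m jog '[[0,0,0,0,0,-0.11,0.055],[0,0,0.02,0,0,-0.12,0.055],[0,0,0.03,0,0,-0.12,0.055],[0,0,0.03,0,0,-0.12,0.055],[0,0,0.03,0,0,-0.11,0.055]]'>/dev/null; python3 -m jog '[[0,0,0,0,0,0,0.055],[0,0,0,0,0,0,0.055]]'; python3 -c "
from h import *
go(442.6,246.8,28.5,39.2)"
```

```text
time_s: 28.25
eef_pos: [443.3, 246.5, 100.1]
ee_rot: [-0.001, 0.43, 0.903, -0.001]
force: [0.1, 1.0, -0.5]
grip_width: 0.769
grip_force: 28.7
t 28.2 tcp [443.3 246.5 100.1] yaw 39.0 shift [ 0.0006 -0.0003  0.0716] turn z -0.003 j6 -0.4 tilt [-0.002 -0.    -1.   ]
```

```bash
python3 -m jog '[[0,0,0.03,0,0,0,0.055],[0,0,0.02,0,0,0,0.055],[0,0,0.012,0,0,0,0.055],[0,0,0.005,0,0,0,0.055],[0,0,0,0,0,0,0.055]]' | grep -E "eef|force"; for i in 1 2 3; do python3 -m jog '[[0,0,0.0015,0,0,0,0.055],[0,0,0,0,0,0,0.055]]' |grep -E "eef|force"; done
```

```text
eef_pos: [444.0, 246.7, 33.8]
force: [-0.3, 0.4, -0.7]
grip_force: 28.8
eef_pos: [444.0, 246.8, 32.5]
force: [0.4, 0.0, -0.3]
grip_force: 28.8
eef_pos: [443.7, 246.6, 30.4]
force: [0.7, -0.3, -0.3]
grip_force: 28.8
eef_pos: [443.7, 246.7, 28.8]
force: [0.2, -0.3, 0.1]
grip_force: 28.9
```

```bash
python3 -m jog '[[0,0,0.001,0,0,0,0.055],[0,0,0,0,0,0,0.055]]' |grep -E "eef|force"; python3 -m jog '[[0,0,0,0,0,0,0.075],[0,0,0,0,0,0,0.0854],[0,0,0,0,0,0,0.0854],[0,0,-0.02,0,0,0,0.0854],[0,0,-0.04,0,0,0,0.0854]]'|grep -E "eef|force"; python3 -m jog '[[0,0,-0.04,0,0,0,0.0854],[0,0,-0.04,0,0,0,0.0854],[0,0,-0.04,0,0,0,0.0854]]'>/dev/null; python3 -m jog '[[0.02,-0.03,0,0,0,0,0.0854],[0.02,-0.03,0,0,0,0,0.0854],[0.02,-0.03,0,0,0,0,0.0854],[0.02,-0.03,0,0,0,0,0.0854],[0,0,0,0,0,0,0.0854]]'
python3 - <<'E'
from h import *
b=eyes.capture('scene')[:,:,::-1];cv2.imwrite('pics/s8.png',b)
a=eyes.capture('top')[:,:,::-1]
cv2.imwrite('pics/c8.png',np.vstack([cv2.resize(b[130:330,90:430],(680,400)),cv2.resize(a[120:270,100:440],(680,300))])[:600])
E
```

```text
eef_pos: [443.7, 246.7, 28.8]
force: [-4.1, -2.1, 12.9]
grip_force: 30.4
eef_pos: [442.2, 246.1, 86.3]
force: [0.9, -0.0, 0.3]
grip_force: 0.0
time_s: 30.85
eef_pos: [296.9, 232.6, 207.7]
ee_rot: [-0.0, 0.428, 0.904, -0.0]
force: [-0.8, 0.5, 0.6]
grip_width: 0.996
grip_force: 0.0
```

View pics/c8.png

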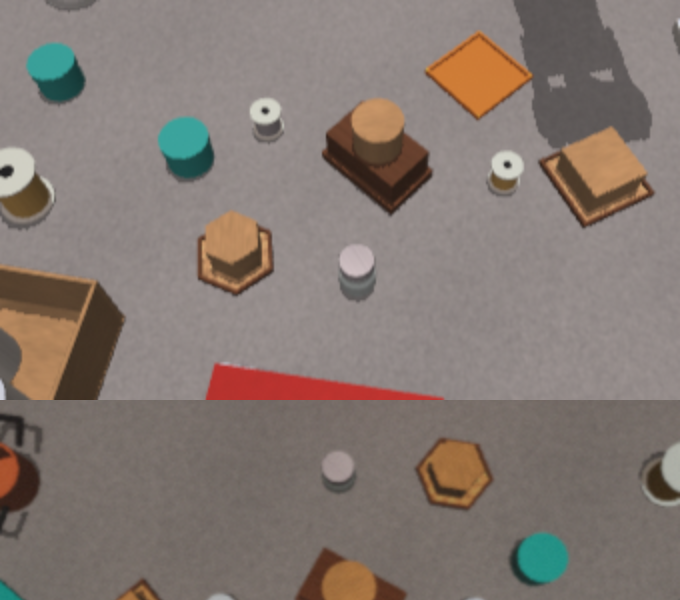

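The picture shows everything in place. The square box is flat in its tray at scene (391,209), the hex box in its tray at (207,255), and the round box upright on the seated block at (279,190). The jar and both spools are where they were.

```bash
python3 -c "
from rig import finish_job
print(finish_job())"
```

```text
the job is handed in; nothing more can be done
None
```

The job is handed in at about 31 s of the 134 s: both boxes lie flat in their trays, the block was pressed fully home before the round box went on its middle, nothing tipped, and the jar and both spools weren't moved.

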